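Put out the red status beacon at a service counter

TASK

Close this service position: take the red beacon out of the charging dock and stand it upright in the middle of the blue square pad. It is top-heavy on a small foot, so set it down gently rather than dropping it, let go slowly, and wait a second or two to see that it stands still by itself. Leave the amber and green beacons standing in the dock.

Things in the scene. Friction and masses are not known exactly. Their poses are not given: they have to be found in the camera images.
- beacon_red_mid (a point): Red status beacon, 130 mm tall: foot 36 mm across, 12 mm thick; stem 12 mm thick; on top a lens drum 42 mm across, 80 to 130 mm above the underside (grip here from above). 0.2 to 0.4 kg, mostly in the drum; topples beyond about 10 degrees. Point on its axis, 65 mm above the underside; z up. Starts in any of 3 wells (46 mm wide, 8 mm deep, 120 mm apart) of a fixed grey dock 324 x 84 x 16 mm.
- beacon_amber_mid (a point): Amber (yellow) status beacon, the same shape and size as the red one, standing in another well of the dock; to be left there. The point is on its axis, 65 mm above its underside; z points up.
- beacon_green_mid (a point): Green status beacon, the same shape and size as the red one, standing in another well of the dock; to be left there. The point is on its axis, 65 mm above its underside; z points up.
- blue_pad_top (a point): the fixed bright-blue square pad lying flat on the counter, 90 x 90 mm and 4 mm thick. The point is the centre of its top face; x and y run along its edges, z up. The black pad of the same size is not the one.

How it is judged:
On the way, in this order (a step that is already met when the one before it is completed fails the run):
1. the red beacon is lifted clear of the dock in the gripper (height (world z) of beacon_red_mid above 0.095 m and contact force between the fingers and beacon_red above 0.5 N), for 0.1 s.
2. the red beacon, let go, stands still on the blue pad (horizontal distance between beacon_red_mid and blue_pad_top below 0.02 m and z of beacon_red_mid in the frame of blue_pad_top between 0.059 and 0.071 m and angle between beacon_red_mid's own z axis and vertical below 0.17 rad and contact force between the fingers and beacon_red below 0.05 N and linear speed of beacon_red below 0.02 m/s and angular speed of beacon_red below 0.2 rad/s), for 0.5 s.
At the end, for the whole second after the job is handed in: The red beacon stands by itself on the blue pad, its foot on the pad's top face (height within 6 mm), its axis within 20 mm of the pad's centre and within 0.17 rad (about 10 degrees) of vertical, let go and at rest; the amber and green beacons stand upright within 15 mm of where they were (all of step 2 and distance of each of beacon_amber_mid, beacon_green_mid from where it was at the start of the episode below 0.015 m and angle between each of beacon_amber_mid, beacon_green_mid's own z axis and vertical below 0.17 rad); the robot touches nothing.
It fails at once if the red beacon is dropped or knocked: it moves faster than 0.35 m/s while the fingers do not hold it (a fall of more than about 6 mm) (contact force between the fingers and beacon_red below 0.02 N and linear speed of beacon_red above 0.35 m/s).
It fails at once if the amber or green beacon is moved more than 30 mm or toppled (distance of any of beacon_amber_mid, beacon_green_mid from where it was at the start of the episode above 0.03 m or angle between any of beacon_amber_mid, beacon_green_mid's own z axis and vertical above 0.4 rad).
It also fails if it takes over 54 s, if anything falls off the work surface, if the arm or the gripper's body presses on something with over 40 N, if the wrist force passes 120 N, or if a joint passes its speed limit or range.

ROBOT

A 6-joint arm with a two-finger parallel gripper is mounted at the origin on the work surface. World frame = base frame: x ahead of the robot, y to its left, z up, the work surface at z = 0. Lengths are in m, angles in rad, forces in N, time in s.
With the tool pointing down it reaches from about 0.25 to 0.725 m from the base axis. Payload 9.7 kg.
Tool frame: the origin (TCP) lies between the finger pads; the fingertips stand 25 mm ahead of it and the grasp point (between the pads) lies 6 mm ahead of it (r.nose_length is the distance from the TCP to the fingertips, in m); z points along the fingers, x is the direction in which the jaws open and shut, and the axes are right-handed (so a half turn about z gives the same grasp; the last joint's range is limited). The gripper opens to 85 mm and grips with 20 to 120 N. Pads are 22 mm wide; open, the fingers measure 114 mm over their backs; the gripper's body (76 mm by 85 mm) begins 54 mm behind the grasp point. The pads swing forward as they close: fully open they stand 13 mm farther back than shut.
Start: joints at [1.285, 0.087, 0.176, 1.66, 0, 1.571], TCP at [0.155, 0.528, 0.256] pointing down, gripper open.
Joint ranges: [-3.13, 3.13], [-0.85, 1.81], [-1.15, 1.24], [-2.2, 2.28], [-1.44, 1.52], [-3.14, 3.14]. Speed limits (rad/s): [2.22, 2.22, 2.57, 3.14, 3.14, 3.14].

INTERFACE

Orientations are given as a unit quaternion [x, y, z, w].
In Python, from plant import monitor, eyes, sign_off, r gives the robot as it stands.
- The arm moves only by the tool carry_out, never from a script. Its argument "motion" is a list of rows, each a list of 7 numbers: the shift along the tool's x, y, z in mm, then the turn, a rotation vector about the tool's x, y, z in rad, then the finger opening in mm, from 0 to 85.4. In form: [[tx, ty, tz, rx, ry, rz, gripper], ...]. A call has 1 to 12 rows; each row is the pose to reach, as a shift and turn from the pose commanded when the call began, along the tool's axes at that moment; what a row does not reach only later rows make up. A row lasts 1/12 s, in which the tool goes at most 41.7 mm and 7.16 degrees, less where a joint would pass 70% of its speed; a pose out of reach is approached as far as the arm can. A call with a gripper value outside its range is refused whole. The fingers move at their own pace and stop on an object; the grip force is fixed at half the most. Time passes only in rows, so rows that repeat a pose let the fingers close. It gives the time, the measured TCP pose, the force and the opening at its end, in the units of the state.
- monitor.state(): the state, without advancing time (a new reading comes with each control period).
- eyes.camera(name): name is "side" or "top" or "wrist"; returns the picture (400x640x3 uint8, red, green, blue); there is no depth.
- eyes.camera_model(name): a dict with "K" (3x3 intrinsics, pixels), "world_from_camera" (4x4, takes a point from camera to world coordinates). Camera axes: x right, y up, looking along -z (the intrinsics and any distortion apply to the point x, -y, -z); pixel columns grow to the right and rows downward; lengths in m; the calibration is good to about 2 mm. A picture is of the moment at which its call begins: read the wrist's pose just before it. camera_model takes no time and is no camera call; for the wrist camera it gives the pose at the moment of the call.
- sign_off(): hands the job in, once; it reports no verdict.
Trained networks look in the newest picture that a camera, given by its name, has taken for a name from the list of things; names that differ only in an ending like _2 or _b are one class to them, and where a whole thing is asked for, a point or a joint stands for the part that bears it (a point fixed in the world has none). Each returns a list of dicts, best first, with "score" (0 to 1); they miss things now and then, are a little off and sometimes report something else, mostly with a low value. They report only what shows in the picture. A call takes as long as a camera call.
- eyes.search_frame(camera, query): "at" ([x, y, z] in m, in world coordinates, good to about 4 mm: the middle of the surface that is visible of it).
- eyes.cut_out(camera, query): "pixels" (400x640 bool, what is visible of it).
- eyes.mark_of(camera, query): "at" ([x, y, z] in m, in world coordinates, good to about 4 mm: a listed point, or the origin of a listed thing).
The state is a dict: "t": time; "joint_positions": joint angles; "dq": joint speeds; "tau": joint torques, N m; "position": TCP position; "tcp_rot": TCP orientation; "ft_force": force on the tool from outside, world axes, zero at the start; "ft_torque": the same for the moment, N m; "grip_width": finger opening in m.
Only numpy, scipy, OpenCV 4.12 (cv2) and the standard library are available. Lean on these libraries where they do the work, as an engineer would, in place of code of your own. Each camera call takes 0.05 s, during which the arm holds its last target.

## Working session

There is one attempt and no reset: what is moved stays moved. The work goes in short steps, Python scripts to look and compute and a tool call to move; the robot and the scene stay as the last step left them, time stands still between calls to the robot, and variables do not carry over. Pictures are saved under pics/ and viewed, and the job is handed in when it is done.

Besides the shell and the picture viewer there is one more tool, called after "Request:" as name(argument=value, ...), one argument or row to a line, values as JSON. carry_out: Moves the arm, as the interface text tells. Its arguments: {"type":"object","properties":{"motion":{"type":"array"}},"required":["motion"]}

```bash
mkdir -p pics; ls; python3 - <<'E'
from plant import monitor, eyes, r
import cv2, numpy as np
s=monitor.state(); print({k:np.round(v,4).tolist() for k,v in s.items()})
print(r.nose_length)
for c in ["top","side"]:
    im=eyes.camera(c); cv2.imwrite(f"pics/{c}0.png",im[:,:,::-1])
    for q in ["beacon_red_mid","beacon_amber_mid","beacon_green_mid","blue_pad_top"]:
        print(c,q,[(np.round(d["at"],4).tolist(),round(d["score"],2)) for d in eyes.mark_of(c,q)])
print(monitor.state()["t"])
E
```

```text
pics
{'t': 0.0, 'joint_positions': [1.285, 0.0875, 0.1751, 1.6598, -0.0, 1.5708], 'dq': [-0.0014, 0.0001, 0.0009, -0.0007, -0.002, -0.001], 'tau': [0.0008, -52.0381, 46.4818, 0.016, -0.0, -0.0], 'position': [0.155, 0.5275, 0.2555], 'tcp_rot': [0.8006, 0.5992, -0.0005, 0.0004], 'ft_force': [-0.3706, 0.5855, -0.0318], 'ft_torque': [-0.0514, -0.0319, 0.0305], 'grip_width': 0.0851}
0.025
top beacon_red_mid [([0.4598, 0.3174, 0.0693], 0.85)]
top beacon_amber_mid [([0.5038, 0.0817, 0.0732], 0.7)]
top beacon_green_mid [([0.4802, 0.2039, 0.0766], 0.75)]
top blue_pad_top [([0.6553, -0.1221, 0.0008], 0.81)]
side beacon_red_mid [([0.4597, 0.3155, 0.0726], 0.96), ([0.655, -0.1257, 0.0064], 0.21)]
side beacon_amber_mid [([0.5079, 0.0799, 0.077], 0.7)]
side beacon_green_mid [([0.4826, 0.1954, 0.072], 0.68)]
side blue_pad_top [([0.6579, -0.1257, 0.0025], 0.71)]
0.5
```

View pics/top0.png

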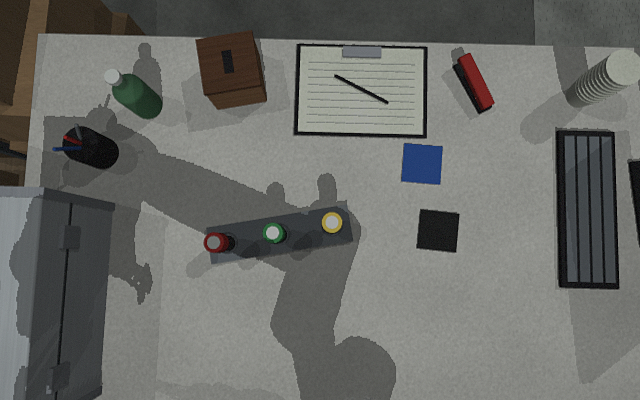

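View pics/side0.png

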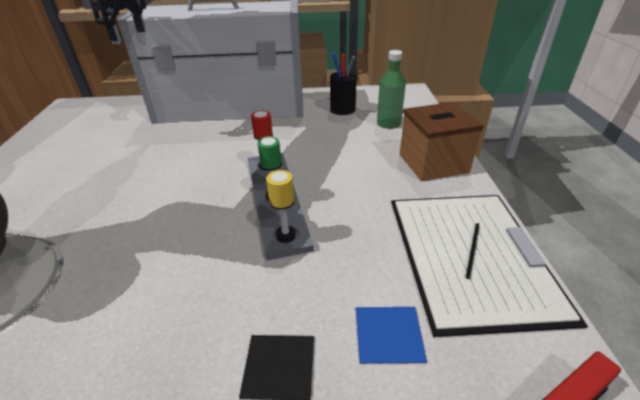

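```bash
cat > h.py <<'E'
import numpy as np, cv2
from plant import monitor, eyes
def ray(c,uv,M=None):
    M=M or eyes.camera_model(c);K=np.array(M["K"]);T=np.array(M["world_from_camera"])
    d=np.linalg.inv(K)@[uv[0],uv[1],1.]; d=np.array([d[0],-d[1],-d[2]])
    return T[:3,3],T[:3,:3]@d
def on_z(c,uv,z,M=None):
    o,d=ray(c,uv,M); return o+d*(z-o[2])/d[2]
def proj(c,p,M=None):
    M=M or eyes.camera_model(c);K=np.array(M["K"]);T=np.array(M["world_from_camera"])
    q=T[:3,:3].T@(np.asarray(p)-T[:3,3]); q=np.array([q[0],-q[1],-q[2]]); q=K@q; return q[:2]/q[2]
E
python3 - <<'E'
from h import *
for c in ["top","side"]:
    M=eyes.camera_model(c); print(c,[ (k,np.round(v,3).tolist()) for k,v in M.items() if k!="x"])
    im=cv2.imread(f"pics/{c}0.png")
    m=((im[:,:,0]>110)&(im[:,:,2]<60)&(im[:,:,1]<100)).astype(np.uint8)
    n,l,s,ce=cv2.connectedComponentsWithStats(m); i=1+np.argmax(s[1:,4]); 
    cs,_=cv2.findContours((l==i).astype(np.uint8),0,2)
    poly=np.array([on_z(c,p,0.004)[:2] for p in cs[0][:,0]],np.float32)
    print(s[i], "pad rect",cv2.minAreaRect(poly*1000))
for c in ["top","side"]:
  for p in [(.46,.317,.138),(.46,.317,.088),(.155,.5275,.2555)]: print(c,p,proj(c,p))
for c,uv in [("top",(110,203)),("top",(40,187)),("top",(105,400))]:
  print([np.round(on_z(c,uv,z),3) for z in (0,.2)])
im=cv2.imread("pics/top0.png"); cv2.imwrite("pics/topz.png",cv2.resize(im[190:280,170:380],None,fx=3.8,fy=3.8,interpolation=cv2.INTER_CUBIC))
im=cv2.imread("pics/side0.png"); cv2.imwrite("pics/sidez.png",cv2.resize(im[80:260,200:340],None,fx=3.3,fy=3.3,interpolation=cv2.INTER_CUBIC))
E
```

```text
top [('K', [[466.203, 0.0, 324.651], [0.0, 466.203, 205.211], [0.0, 0.0, 1.0]]), ('world_from_camera', [[0.029, 0.995, -0.095, 0.451], [-1.0, 0.028, -0.01, 0.085], [-0.008, 0.095, 0.995, 1.07], [0.0, 0.0, 0.0, 1.0]])]
[ 402  144   41   40 1422] pad rect ((655.5924682617188, -125.41597747802734), (88.75304412841797, 87.91825866699219), 86.71437072753906)
side [('K', [[385.445, 0.0, 321.274], [0.0, 385.445, 206.151], [0.0, 0.0, 1.0]]), ('world_from_camera', [[0.998, 0.05, -0.027, 0.554], [-0.053, 0.623, -0.78, -0.434], [-0.022, 0.781, 0.625, 0.484], [0.0, 0.0, 0.0, 1.0]])]
[ 357  308   69   55 3340] pad rect ((654.8644409179688, -127.4610824584961), (85.89179229736328, 86.2422103881836), 86.26177215576172)
top (0.46, 0.317, 0.138) [212.29814906 241.79917155]
top (0.46, 0.317, 0.088) [218.17811455 242.20848556]
top (0.155, 0.5275, 0.2555) [ 61.47575384 418.07712166]
side (0.46, 0.317, 0.138) [260.53216825 113.19983394]
side (0.46, 0.317, 0.088) [263.32927483 134.78984052]
side (0.155, 0.5275, 0.2555) [127.22638594  31.2422195 ]
[array([0.544, 0.593, 0.   ]), array([0.527, 0.498, 0.2  ])]
[array([0.577, 0.759, 0.   ]), array([0.553, 0.633, 0.2  ])]
[array([0.104, 0.572, 0.   ]), array([0.169, 0.481, 0.2  ])]
```

```bash
sleep 0; ls pics
```

```text
side0.png
sidez.png
top0.png
topz.png
```

View pics/topz.png

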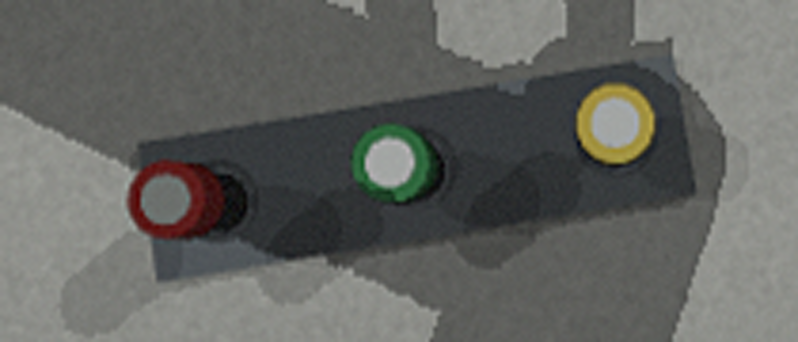

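View pics/sidez.png

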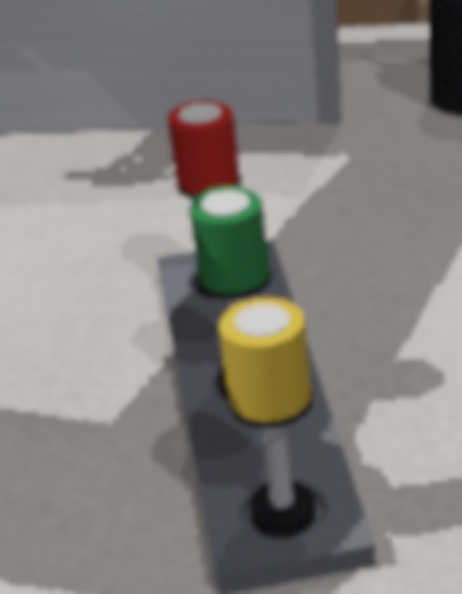

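```bash
python3 - <<'E'
from h import *
for uv in [(155,120),(302,117),(130,14),(298,4)]: print(uv,np.round(on_z("side",uv,0),3),np.round(on_z("side",uv,0.2),3))
im=eyes.camera("wrist"); cv2.imwrite("pics/w0.png",im[:,:,::-1])
E
```

```text
(155, 120) [0.123 0.602 0.   ] [0.301 0.174 0.2  ]
(302, 117) [0.542 0.579 0.   ] [0.547 0.161 0.2  ]
(130, 14) [-0.401  1.975 -0.   ] [-0.007  0.98   0.2  ]
(298, 4) [0.539 2.079 0.   ] [0.546 1.041 0.2  ]
```

View pics/w0.png

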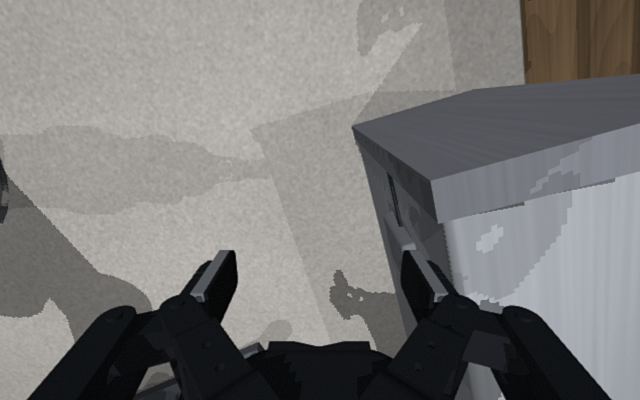

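```bash
python3 - <<'E'
from h import *
def z(x,y,s,ox,oy): return ((x+.5)/s-.5+ox,(y+.5)/s-.5+oy)
for n,t,s in [("red",(165,200),(200,113)),("green",(389,162),(228,205)),("amber",(615,123),(262,320))]:
    a=on_z("top",z(*t,3.8,170,190),.138);b=on_z("side",z(*s,3.3,200,80),.138); print(n,np.round(a,4),np.round(b,4))
    o1,d1=ray("top",z(*t,3.8,170,190));o2,d2=ray("side",z(*s,3.3,200,80))
    A=sum(np.eye(3)-np.outer(d,d)/(d@d) for d in(d1,d2)); B=sum((np.eye(3)-np.outer(d,d)/(d@d))@o for o,d in((o1,d1),(o2,d2)))
    print("  tri",np.round(np.linalg.solve(A,B),4))
print(monitor.state()["t"])
from scipy.spatial.transform import Rotation as R
print(R.from_quat(monitor.state()["tcp_rot"]).as_matrix().round(4))
E
```

```text
red [0.4591 0.3154 0.138 ] [0.4597 0.3137 0.138 ]
  tri [0.4593 0.3157 0.1371]
green [0.4824 0.1985 0.138 ] [0.4836 0.1945 0.138 ]
  tri [0.4828 0.1988 0.1356]
amber [0.5063 0.0802 0.138 ] [0.5061 0.0794 0.138 ]
  tri [0.5062 0.0801 0.1375]
0.55
[[ 0.282   0.9594 -0.    ]
 [ 0.9594 -0.282  -0.    ]
 [-0.      0.     -1.    ]]
```

Request:
carry_out(
  motion=[
    [-5,14,0,0,0,0.043,85],
    [-14,42,0,0,0,0.13,85],
    [-25,74,0,0,0,0.228,85],
    [-35,106,0,0,0,0.326,85],
    [-47,141,0,0,0,0.435,85],
    [-59,176,0,0,0,0.543,85],
    [-71,211,0,0,0,0.652,85],
    [-82,246,0,0,0,0.761,85],
    [-93,278,0,0,0,0.859,85],
    [-103,310,0,0,0,0.957,85],
    [-113,338,0,0,0,1.044,85],
    [-117.6,351.8,0,0,0,1.087,85],
  ],
)

```text
t: 1.55
position: [0.4617, 0.3136, 0.256]
tcp_rot: [0.995, 0.095, 0.0, 0.0]
ft_force: [0.9, 0.3, -0.4]
grip_width: 0.0853
```

```bash
python3 - <<'E'
from h import *
from scipy.spatial.transform import Rotation as R
s=monitor.state(); M=eyes.camera_model("wrist")
im=eyes.camera("wrist"); cv2.imwrite("pics/w1.png",im[:,:,::-1])
s=monitor.state();print(s["t"],s["position"],s["joint_positions"],s["ft_force"]);print(R.from_quat(s["tcp_rot"]).as_matrix().round(4))
print(np.round(M["world_from_camera"],3).tolist())
for p in [(.4594,.3155,.138)]: print(proj("wrist",p,M))
print([(d["at"],d["score"]) for d in eyes.mark_of("wrist","beacon_red_mid")])
E
```

```text
1.6 [0.46239487 0.31317431 0.2558113 ] [ 5.95753849e-01  1.07463517e-01  1.97174705e-01  1.66067951e+00
 -9.32865452e-04  1.97718724e+00] [ 0.41045554 -1.55687281  0.10962832]
[[ 9.821e-01  1.882e-01  4.000e-04]
 [ 1.882e-01 -9.821e-01 -9.000e-04]
 [ 2.000e-04  9.000e-04 -1.000e+00]]
[[0.982, -0.18, -0.059, 0.446], [0.189, 0.933, 0.307, 0.391], [-0.0, -0.313, 0.95, 0.374], [0.0, 0.0, 0.0, 1.0]]
[317.83426694 195.02157847]
[([0.4592, 0.3129, 0.074], 0.85)]
```

View pics/w1.png

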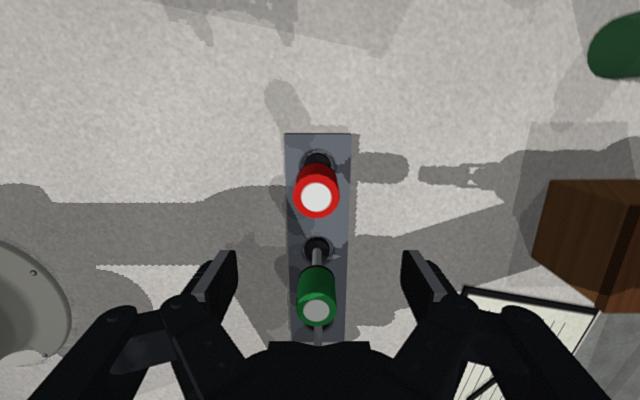

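```bash
python3 - <<'E'
from h import *
im=cv2.imread("pics/w1.png").astype(int)
m=((im.min(2)>190)).astype(np.uint8)[150:240,280:360]
n,l,s,c=cv2.connectedComponentsWithStats(m);i=1+np.argmax(s[1:,4]);uv=c[i]+[280,150];print(s[i],uv)
s=monitor.state();p=on_z("wrist",uv,.138);print(p,s["position"],s["t"])
# TCP-axis point at drum height in wrist image
from scipy.spatial.transform import Rotation as R
T=R.from_quat(s["tcp_rot"]).as_matrix();t=np.array([.4594,.3150,.115])
for q in (np.array([*p[:2],.115]),t): print(((q-s["position"])@T*1000).round(1))
E
```

```text
[ 22  34  29  27 623] [315.7094703  196.84269663]
[0.45703855 0.31431363 0.138     ] [0.4609124  0.31434854 0.25588093] 1.65
[ -3.7  -0.8 140.9]
[ -1.3  -1.  140.9]
```

Request:
carry_out(
  motion=[
    [0,0,5,0,0,0,85],
    [0,0,15,0,0,0,85],
    [0,0,27,0,0,0,85],
    [0,0,40,0,0,0,85],
    [0,0,50,0,0,0,85],
    [0,0,56,0,0,0,85],
    [0,0,60,0,0,0,85],
    [0,0,60,0,0,0,85],
    [0,0,60,0,0,0,85],
    [0,0,60,0,0,0,85],
  ],
)

```text
t: 2.48
position: [0.4596, 0.3159, 0.197]
tcp_rot: [0.995, 0.099, 0.0, -0.0]
ft_force: [-0.6, -0.0, 0.2]
grip_width: 0.0851
```

```bash
python3 - <<'E'
from h import *
from scipy.spatial.transform import Rotation as R
s=monitor.state(); M=eyes.camera_model("wrist")
im=eyes.camera("wrist"); cv2.imwrite("pics/w2.png",im[:,:,::-1])
im=im[:,:,::-1].astype(int)
m=((im.min(2)>170)).astype(np.uint8)[150:330,270:370]
n,l,ss,c=cv2.connectedComponentsWithStats(m);print(ss,c+[270,150])
i=1+np.argmax(ss[1:,4]);uv=c[i]+[270,150]
p=on_z("wrist",uv,.138,M);print(p,s["position"],s["t"])
s2=monitor.state();print(s2["position"])
T=R.from_quat(s["tcp_rot"]).as_matrix()
for q in (np.array([*p[:2],.115]),np.array([.4592,.3150,.115])): print(((q-s["position"])@T*1000).round(1))
E
```

```text
[[    0     0   100   180 17190]
 [    0     0     8    41   263]
 [   97     0     3    14    30]
 [   91    47     9    62   371]
 [   31    60    31     8   144]
 [   28    75     1     2     2]] [[319.15008726 241.12600349]
 [272.91634981 170.80228137]
 [368.23333333 156.06666667]
 [366.14824798 229.66307278]
 [316.3125     213.78472222]
 [298.         225.5       ]]
[0.49073707 0.31885107 0.138     ] [0.45955469 0.31587784 0.19697205] 2.4833
[0.45965046 0.31585278 0.19698483]
[31.1  3.3 82. ]
[-0.6  0.8 82. ]
```

View pics/w2.png

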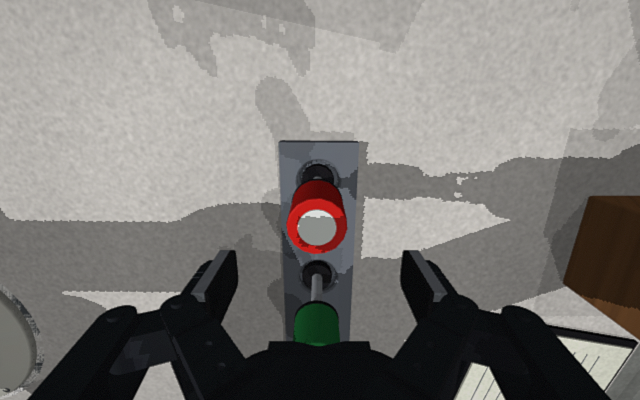

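```bash
python3 - <<'E'
from h import *
from scipy.spatial.transform import Rotation as R
im=cv2.imread("pics/w2.png").astype(int)
g=im.max(2)-im.min(2)
sub=((g<40)&(im.max(2)>110)).astype(np.uint8)[205:255,290:345]
n,l,ss,c=cv2.connectedComponentsWithStats(sub);print(ss[1:5],c[1:5]+[290,205])
s=monitor.state();T=R.from_quat(s["tcp_rot"]).as_matrix()
red=((im[:,:,2]>90)&(im[:,:,1]<60)).astype(np.uint8);red[:150]=0
n,l,sr,c2=cv2.connectedComponentsWithStats(red);j=1+np.argmax(sr[1:,4]);print(sr[j])
for uv in [(317.,229.)]:
    p=on_z("wrist",uv,.138);print(p,((p-s["position"])@T*1000).round(1),np.array(eyes.camera_model("wrist")["K"])[:2,2])
print("tcp axis at z.138:",proj("wrist",s["position"]+T[:,2]*(s["position"][2]-.138)))
E
```

```text
[[   8    5   38   35 1078]
 [  48   35    7   15   56]
 [  24   49    1    1    1]
 [  26   49    1    1    1]] [[316.48608534 227.12244898]
 [342.21428571 247.17857143]
 [314.         254.        ]
 [316.         254.        ]]
[ 286  182   61   72 1762]
[0.45800441 0.31274894 0.138     ] [-2.3  2.7 59. ] [318.73410863 196.31618725]
tcp axis at z.138: [320.3718637  225.28101932]
```

Request:
carry_out(
  motion=[
    [0,0,5,0,0,0,85],
    [-1,0,14,0,0,0,85],
    [-1.5,1,25,0,0,0,85],
    [-1.5,1,37,0,0,0,85],
    [-1.5,1,49,0,0,0,85],
    [-1.5,1,60,0,0,0,85],
    [-1.5,1,70,0,0,0,85],
    [-1.5,1,77,0,0,0,85],
    [-1.5,1,81,0,0,0,85],
    [-1.5,1,82,0,0,0,85],
    [-1.5,1,82,0,0,0,80],
    [-1.5,1,82,0,0,0,75],
  ],
)

```text
t: 3.53
position: [0.4584, 0.3146, 0.1148]
tcp_rot: [0.995, 0.099, 0.0, -0.0]
ft_force: [-0.1, -0.4, -0.9]
grip_width: 0.075
```

```bash
python3 - <<'E'
from h import *
s=monitor.state();print(s["position"],s["grip_width"],s["ft_force"])
im=eyes.camera("wrist"); cv2.imwrite("pics/w3.png",im[:,:,::-1])
im=eyes.camera("top"); cv2.imwrite("pics/t3.png",im[:,:,::-1])
im=eyes.camera("side"); cv2.imwrite("pics/s3.png",cv2.resize(im[40:260,150:350,::-1],None,fx=2.7,fy=2.7))
E
```

```text
[0.45839499 0.31455332 0.11480789] 0.07498131246153106 [-0.14001303 -0.3629442  -0.91562211]
```

View pics/w3.png

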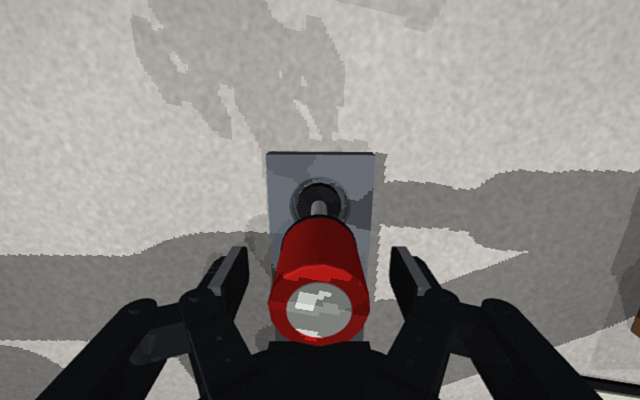

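View pics/s3.png

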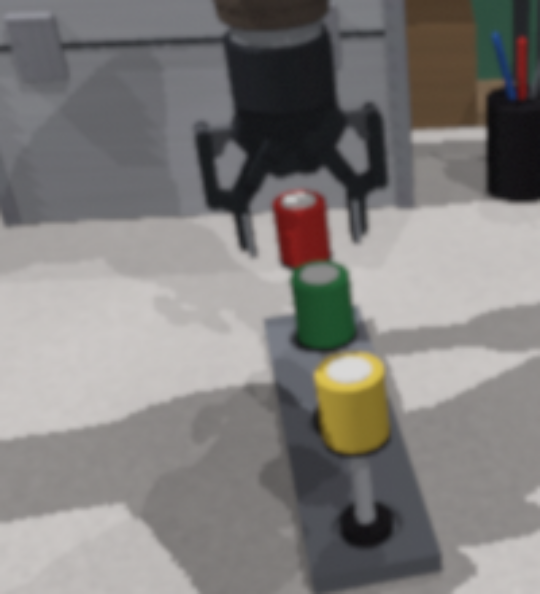

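Request:
carry_out(
  motion=[
    [0,0,0,0,0,0,68],
    [0,0,0,0,0,0,62],
    [0,0,0,0,0,0,57],
    [0,0,0,0,0,0,53],
    [0,0,0,0,0,0,50],
    [0,0,0,0,0,0,47],
    [0,0,0,0,0,0,45],
    [0,0,0,0,0,0,43],
    [0,0,0,0,0,0,41],
    [0,0,0,0,0,0,36],
    [0,0,0,0,0,0,30],
    [0,0,0,0,0,0,30],
  ],
)

```text
t: 4.68
position: [0.4583, 0.3144, 0.1145]
tcp_rot: [0.995, 0.099, 0.0, -0.0]
ft_force: [-0.5, -0.7, 2.6]
grip_width: 0.0409
```

```bash
python3 - <<'E'
from h import *
s=monitor.state();print(s["position"],s["grip_width"],s["ft_force"],s["ft_torque"])
im=eyes.camera("wrist"); cv2.imwrite("pics/w4.png",im[:,:,::-1])
im=eyes.camera("side"); cv2.imwrite("pics/s4.png",cv2.resize(im[40:260,150:350,::-1],None,fx=2.7,fy=2.7))
E
```

```text
[0.45827179 0.31442296 0.114507  ] 0.04085211979989028 [-0.48307139 -0.68508062  2.63821115] [-0.01127387  0.00384622  0.04310965]
```

View pics/w4.png

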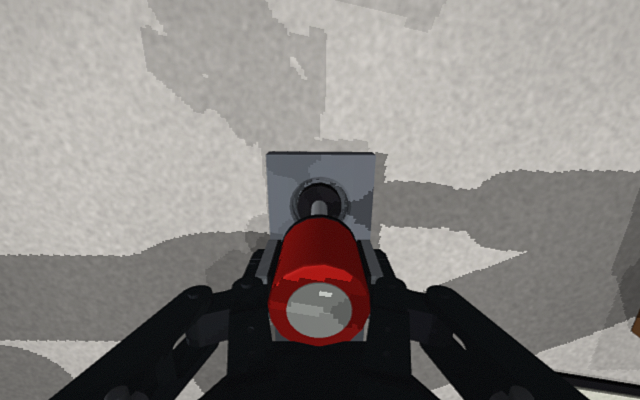

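View pics/s4.png

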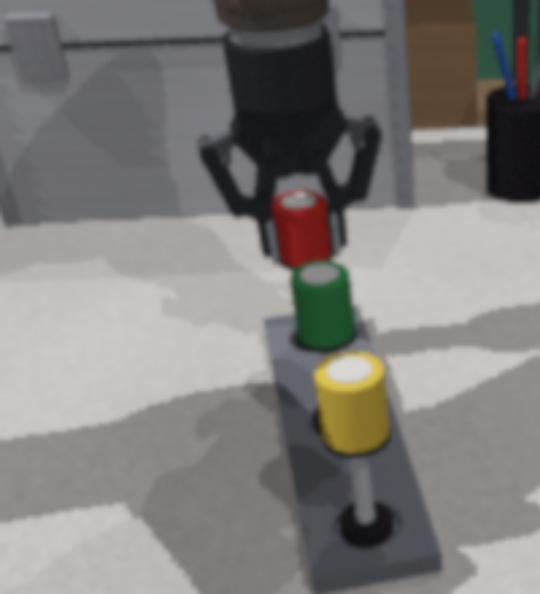

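Request:
carry_out(
  motion=[
    [0,0,-2,0,0,0,30],
    [0,0,-6,0,0,0,30],
    [0,0,-12,0,0,0,30],
    [0,0,-22,0,0,0,30],
    [0,0,-36,0,0,0,30],
    [0,0,-54,0,0,0,30],
    [0,0,-74,0,0,0,30],
    [0,0,-96,0,0,0,30],
    [0,0,-118,0,0,0,30],
    [0,0,-138,0,0,0,30],
    [0,0,-154,0,0,0,30],
    [0,0,-165,0,0,0,30],
  ],
)

```text
t: 5.78
position: [0.4583, 0.3145, 0.2822]
tcp_rot: [0.995, 0.099, 0.001, -0.001]
ft_force: [0.0, 0.3, -2.4]
grip_width: 0.0404
```

```bash
python3 - <<'E'
from h import *
s=monitor.state();print(s["position"],s["grip_width"],s["ft_force"],s["ft_torque"],s["joint_positions"])
from scipy.spatial.transform import Rotation as R
T=R.from_quat(s["tcp_rot"]).as_matrix();print(T.round(4))
im=eyes.camera("wrist"); cv2.imwrite("pics/w5.png",im[:,:,::-1])
im=eyes.camera("side"); cv2.imwrite("pics/s5.png",im[:,:,::-1])
E
```

```text
[0.45829039 0.31445042 0.28218996] 0.04042394846234641 [ 0.04516968  0.31912763 -2.43833705] [ 0.00680193 -0.07809821  0.01585388] [ 6.01372695e-01  1.10271886e-01  2.51841742e-01  1.70977304e+00
 -2.31950903e-05  1.97421930e+00]
[[ 0.9805  0.1967  0.0022]
 [ 0.1967 -0.9805  0.0014]
 [ 0.0024 -0.001  -1.    ]]
```

View pics/w5.png

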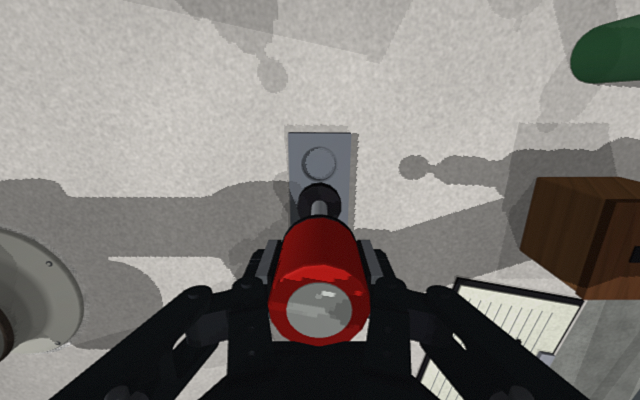

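View pics/s5.png

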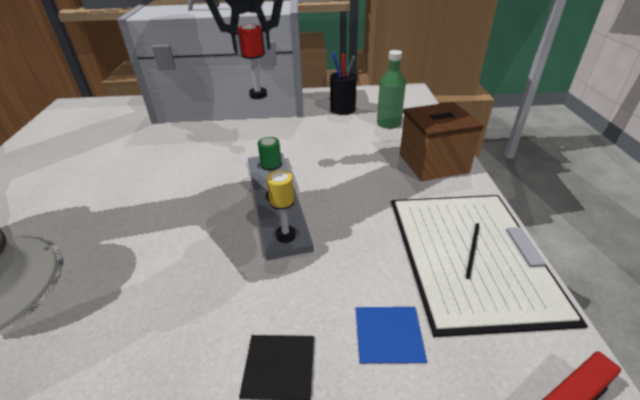

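Request:
carry_out(
  motion=[
    [1,4,0,0,0,0,30],
    [3,14,0,0,0,0,30],
    [7,30,0,0,0,0,30],
    [12,52,0,0,0,0,30],
    [17,77,0,0,0,0,30],
    [23,103,0,0,0,0,30],
    [29,129,0,0,0,0,30],
    [35,155,0,0,0,0,30],
    [41,181,0,0,0,0,30],
    [47,207,0,0,0,0,30],
    [53,233,0,0,0,0,30],
    [58,256,0,0,0,0,30],
  ],
)

```text
t: 6.88
position: [0.5655, 0.0723, 0.2782]
tcp_rot: [0.995, 0.098, -0.001, 0.0]
ft_force: [0.2, 0.4, -2.0]
grip_width: 0.0409
```

Request:
carry_out(
  motion=[
    [6,25,0,0,0,0,30],
    [11,50,0,0,0,0,30],
    [17,75,0,0,0,0,30],
    [23,101,0,0,0,0,30],
    [29,127,0,0,0,0,30],
    [34,152,0,0,0,0,30],
    [39,175,0,0,0,0,30],
    [43,193,0,0,0,0,30],
    [46,206,0,0,0,0,30],
    [48,212,0,0,0,0,30],
    [48.5,215,0,0,0,0,30],
    [48.5,215,0,0,0,0,30],
  ],
)

```text
t: 7.88
position: [0.655, -0.127, 0.2785]
tcp_rot: [0.995, 0.099, -0.001, -0.0]
ft_force: [-0.2, 1.1, -2.0]
grip_width: 0.0409
```

```bash
python3 - <<'E'
from h import *
s=monitor.state();print(s["t"],s["position"],s["grip_width"],s["ft_force"],s["ft_torque"],s["joint_positions"])
from scipy.spatial.transform import Rotation as R
T=R.from_quat(s["tcp_rot"]).as_matrix();print(T.round(4))
for c in("wrist","side","top"):
    im=eyes.camera(c); cv2.imwrite(f"pics/{c}6.png",im[:,:,::-1])
    for q in ["beacon_red_mid","blue_pad_top"]:
        print(c,q,[(np.round(d["at"],4).tolist(),round(d["score"],2)) for d in eyes.mark_of(c,q)])
p=np.array(s["position"])
for dz in (-.115+.008,-.115+.088): print(proj("side",p+[0,0,dz]))
E
```

```text
7.8833 [ 0.65499602 -0.12701909  0.27848821] 0.04085115357537379 [-0.20891917  1.07162496 -1.96742383] [-0.05582848 -0.02787056 -0.01525796] [-1.91540446e-01  4.06250626e-01  6.03120450e-01  1.76897504e+00
 -1.41322845e-05  1.18191128e+00]
[[ 9.806e-01  1.961e-01 -1.300e-03]
 [ 1.961e-01 -9.806e-01  2.000e-04]
 [-1.200e-03 -5.000e-04 -1.000e+00]]
wrist beacon_red_mid [([0.6563, -0.1236, 0.2349], 0.64)]
wrist blue_pad_top [([0.6542, -0.1247, 0.0056], 0.84)]
side beacon_red_mid [([0.6532, -0.124, 0.2382], 0.58)]
side blue_pad_top [([0.657, -0.1252, 0.0029], 0.95)]
top beacon_red_mid [([0.6547, -0.1229, 0.2374], 0.81)]
top blue_pad_top [([0.6534, -0.1226, 0.0075], 0.64)]
[401.62937674 248.24095936]
[410.21884907 191.61993585]
```

View pics/wrist6.png

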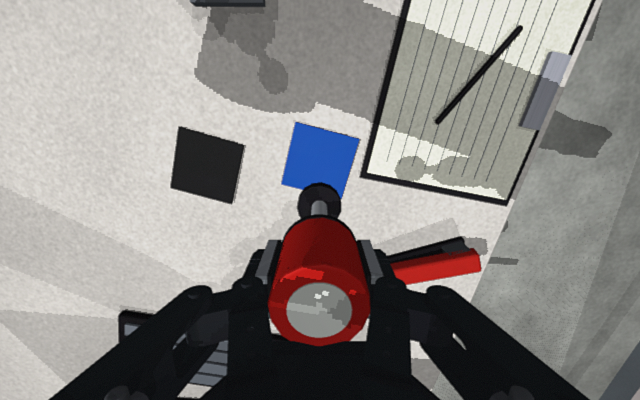

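View pics/side6.png

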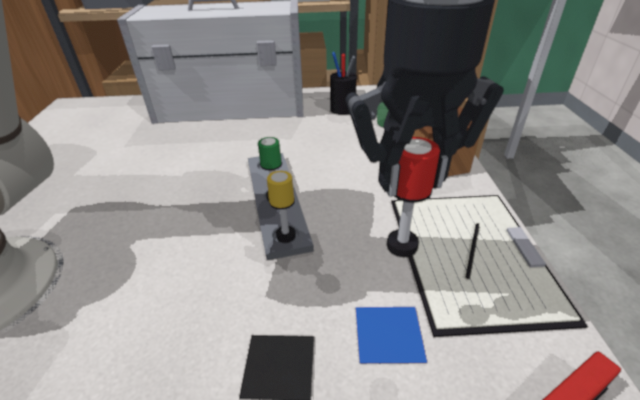

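Request:
carry_out(
  motion=[
    [0,0,3,0,0,0,30],
    [0,0,10,0,0,0,30],
    [0,0,22,0,0,0,30],
    [0,0,38,0,0,0,30],
    [0,0,57,0,0,0,30],
    [0,0,76,0,0,0,30],
    [0,0,95,0,0,0,30],
    [0,0,113,0,0,0,30],
    [0,0,129,0,0,0,30],
    [0,0,142,0,0,0,30],
    [0,0,150,0,0,0,30],
    [0,0,154,0,0,0,30],
  ],
)

```text
t: 9.33
position: [0.6547, -0.1264, 0.1237]
tcp_rot: [0.995, 0.099, -0.001, -0.0]
ft_force: [-0.7, -1.0, -1.3]
grip_width: 0.0409
```

Request:
carry_out(
  motion=[
    [0,0,2,0,0,0,30],
    [0,0,4,0,0,0,30],
    [0,0,5,0,0,0,30],
    [0,0,6,0,0,0,30],
    [0,0,6,0,0,0,30],
    [0,0,6,0,0,0,30],
  ],
)

```text
t: 9.83
position: [0.6554, -0.1264, 0.1197]
tcp_rot: [0.995, 0.099, 0.0, 0.0]
ft_force: [-0.3, -0.0, -1.7]
grip_width: 0.0411
```

```bash
python3 - <<'E'
from h import *
s=monitor.state();print(s["t"],s["position"],s["grip_width"],s["ft_force"],s["ft_torque"])
for c in("side","wrist","top"):
    im=eyes.camera(c); cv2.imwrite(f"pics/{c}7.png",im[:,:,::-1])
im=cv2.imread("pics/side7.png"); cv2.imwrite("pics/s7z.png",cv2.resize(im[200:390,300:500],None,fx=3,fy=3,interpolation=cv2.INTER_CUBIC))
E
```

```text
9.8333 [ 0.65538887 -0.12644075  0.1196864 ] 0.04106105307311522 [-0.32865789 -0.02367163 -1.7201976 ] [ 0.00646058 -0.01094603  0.02205611]
```

View pics/s7z.png

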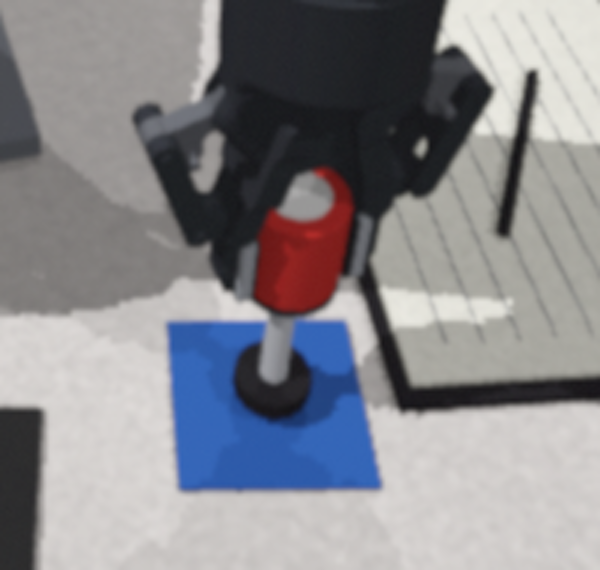

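View pics/wrist7.png

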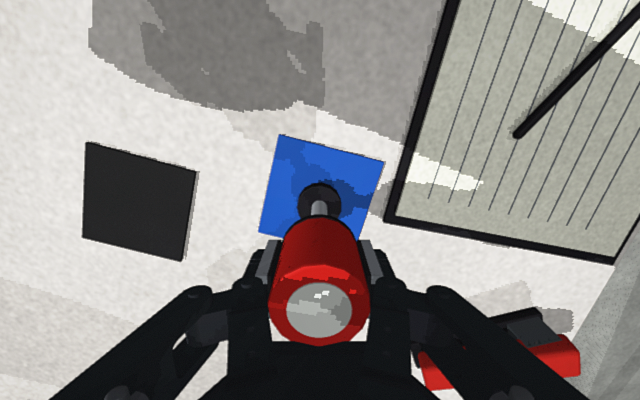

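Request:
carry_out(
  motion=[
    [0,0,1,0,0,0,30],
    [0,0,2,0,0,0,30],
    [0,0,3,0,0,0,30],
    [0,0,4,0,0,0,30],
    [0,0,5,0,0,0,30],
    [0,0,6,0,0,0,30],
    [0,0,6.5,0,0,0,30],
    [0,0,7,0,0,0,30],
    [0,0,7,0,0,0,30],
  ],
)

```text
t: 10.73
position: [0.6552, -0.1264, 0.1122]
tcp_rot: [0.995, 0.099, -0.0, -0.0]
ft_force: [-0.4, -0.5, -1.6]
grip_width: 0.0408
```

Request:
carry_out(
  motion=[
    [0,0,0.3,0,0,0,30],
    [0,0,0.6,0,0,0,30],
    [0,0,1,0,0,0,30],
    [0,0,1,0,0,0,30],
  ],
)

```text
t: 11.07
position: [0.6552, -0.1264, 0.1112]
tcp_rot: [0.995, 0.099, -0.0, 0.0]
ft_force: [-0.7, -0.2, -1.8]
grip_width: 0.0403
```

Request:
carry_out(
  motion=[
    [0,0,0.3,0,0,0,30],
    [0,0,0.6,0,0,0,30],
    [0,0,0.8,0,0,0,30],
    [0,0,0.8,0,0,0,30],
  ],
)

```text
t: 11.4
position: [0.6552, -0.1264, 0.1106]
tcp_rot: [0.995, 0.099, 0.0, 0.0]
ft_force: [-0.2, 0.1, -1.4]
grip_width: 0.0407
```

Request:
carry_out(
  motion=[
    [0,0,0.3,0,0,0,30],
    [0,0,0.5,0,0,0,30],
    [0,0,0.5,0,0,0,30],
  ],
)

```text
t: 11.65
position: [0.6553, -0.1265, 0.1106]
tcp_rot: [0.995, 0.099, 0.0, 0.0]
ft_force: [-2.0, 0.2, 3.8]
grip_width: 0.0407
```

```bash
python3 - <<'E'
from h import *
im=eyes.camera("side"); cv2.imwrite(f"pics/side8.png",im[:,:,::-1])
im=cv2.imread("pics/side8.png"); cv2.imwrite("pics/s8z.png",cv2.resize(im[200:390,300:500],None,fx=3,fy=3,interpolation=cv2.INTER_CUBIC))
for z,n in ((.004,"under"),(.016,"foot top"),(.134,"top")): print(n,(proj("side",(.6553,-.1265,z))-[300,200])*3)
E
```

```text
under [266.74809731 397.98727413]
foot top [269.01434837 383.07423723]
top [295.21898444 210.6349559 ]
```

View pics/s8z.png

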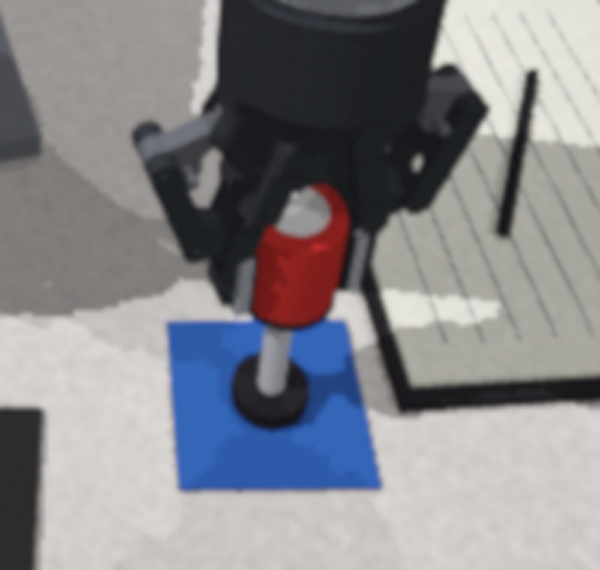

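The foot sits near the pad's middle, about (270,393) against a pad centre near (273,403) in the zoomed view, and the stem is upright. Contact force shows, so I'm letting go slowly.

Request:
carry_out(
  motion=[
    [0,0,0.2,0,0,0,38],
    [0,0,0.2,0,0,0,40],
    [0,0,0.2,0,0,0,41],
    [0,0,0.2,0,0,0,41.5],
    [0,0,0.2,0,0,0,42],
    [0,0,0.2,0,0,0,42.5],
    [0,0,0.2,0,0,0,43],
    [0,0,0.2,0,0,0,43.5],
    [0,0,0.2,0,0,0,44],
    [0,0,0.2,0,0,0,45],
    [0,0,0.2,0,0,0,46],
    [0,0,0.2,0,0,0,47],
  ],
)

```text
t: 12.7
position: [0.6552, -0.1264, 0.1097]
tcp_rot: [0.995, 0.099, -0.0, -0.0]
ft_force: [0.4, -0.6, 0.4]
grip_width: 0.0467
```

```bash
python3 - <<'E'
from h import *
s=monitor.state();print(s["t"],s["position"],s["grip_width"],s["ft_force"],s["ft_torque"])
for c in("side","wrist"):
    im=eyes.camera(c); cv2.imwrite(f"pics/{c}9.png",im[:,:,::-1])
im=cv2.imread("pics/side9.png"); cv2.imwrite("pics/s9z.png",cv2.resize(im[200:390,300:500],None,fx=3,fy=3,interpolation=cv2.INTER_CUBIC))
E
```

```text
12.7 [ 0.65521597 -0.12643229  0.10974327] 0.04672508090792373 [ 0.37205501 -0.63180632  0.35548113] [-0.00661454  0.05169641 -0.01067396]
```

View pics/s9z.png

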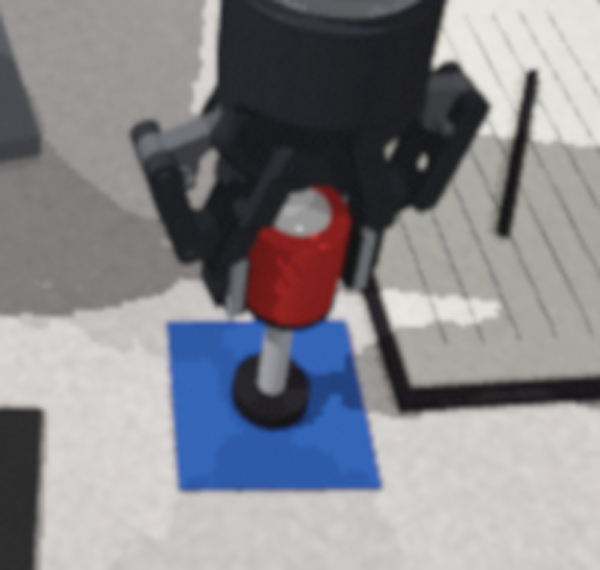

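View pics/wrist9.png

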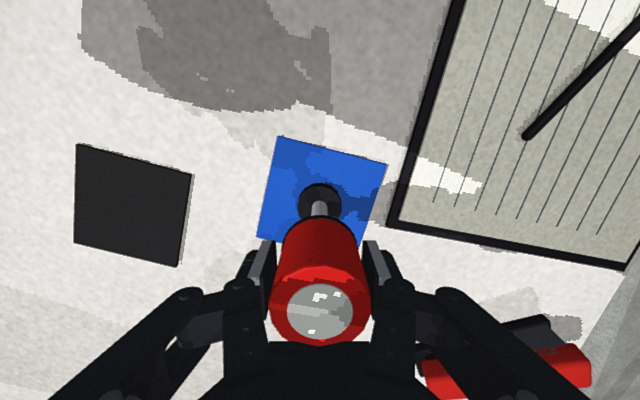

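Request:
carry_out(
  motion=[
    [0,0,0,0,0,0,49],
    [0,0,0,0,0,0,51],
    [0,0,0,0,0,0,54],
    [0,0,0,0,0,0,58],
    [0,0,0,0,0,0,62],
    [0,0,0,0,0,0,66],
    [0,0,0,0,0,0,70],
    [0,0,0,0,0,0,72],
    [0,0,0,0,0,0,72],
    [0,0,0,0,0,0,72],
    [0,0,0,0,0,0,72],
    [0,0,0,0,0,0,72],
  ],
)

```text
t: 13.8
position: [0.6552, -0.1264, 0.1098]
tcp_rot: [0.995, 0.099, 0.0, 0.0]
ft_force: [0.9, -0.2, 1.3]
grip_width: 0.0721
```

```bash
python3 - <<'E'
from h import *
s=monitor.state();print(s["t"],s["position"],s["grip_width"],s["ft_force"],s["ft_torque"])
for c in("side","wrist"):
    im=eyes.camera(c); cv2.imwrite(f"pics/{c}10.png",im[:,:,::-1])
im=cv2.imread("pics/side10.png"); cv2.imwrite("pics/s10z.png",cv2.resize(im[200:390,300:500],None,fx=3,fy=3,interpolation=cv2.INTER_CUBIC))
E
```

```text
13.8 [ 0.65522337 -0.12642479  0.10981237] 0.0720993744804316 [ 0.91684222 -0.21692308  1.25219353] [ 0.01961378  0.00940869 -0.02870718]
```

View pics/s10z.png

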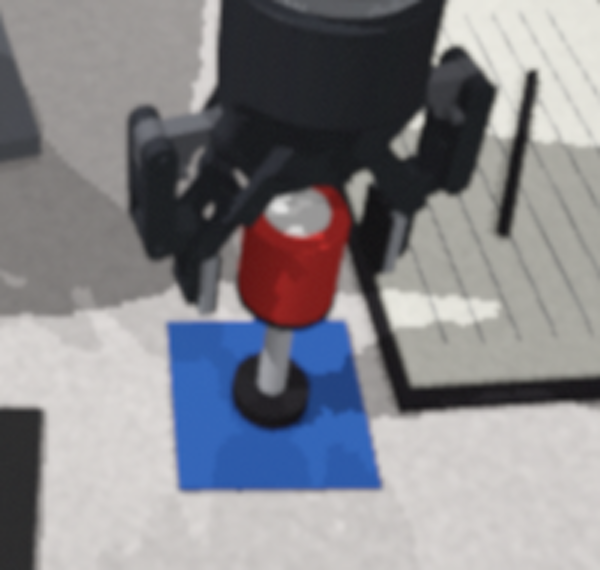

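View pics/wrist10.png

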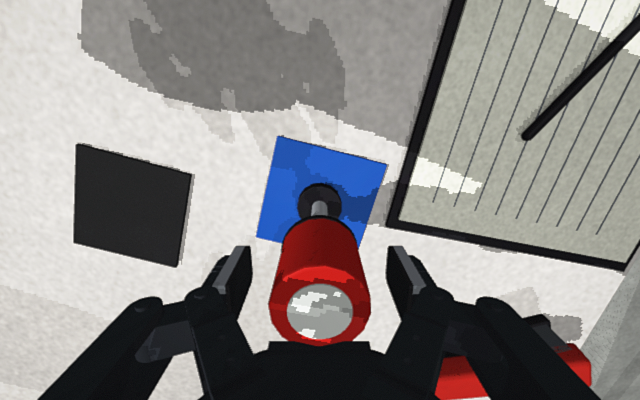

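The beacon stands with a clear gap on both sides. I'll back off straight up.

Request:
carry_out(
  motion=[
    [0,0,-2,0,0,0,72],
    [0,0,-6,0,0,0,72],
    [0,0,-13,0,0,0,72],
    [0,0,-23,0,0,0,72],
    [0,0,-36,0,0,0,72],
    [0,0,-50,0,0,0,72],
    [0,0,-64,0,0,0,72],
    [0,0,-77,0,0,0,72],
    [0,0,-88,0,0,0,72],
    [0,0,-96,0,0,0,72],
    [0,0,-100,0,0,0,72],
    [0,0,-100,0,0,0,72],
  ],
)

```text
t: 14.9
position: [0.6556, -0.1265, 0.2111]
tcp_rot: [0.995, 0.099, 0.001, 0.0]
ft_force: [-0.7, 1.0, -0.2]
grip_width: 0.0721
```

Request:
carry_out(
  motion=[
    [0,0,0,0,0,0,72],
    [0,0,0,0,0,0,72],
    [0,0,0,0,0,0,72],
    [0,0,0,0,0,0,72],
    [0,0,0,0,0,0,72],
    [0,0,0,0,0,0,72],
    [0,0,0,0,0,0,72],
    [0,0,0,0,0,0,72],
    [0,0,0,0,0,0,72],
    [0,0,0,0,0,0,72],
  ],
)

```text
t: 15.73
position: [0.6552, -0.1265, 0.2098]
tcp_rot: [0.995, 0.099, 0.0, 0.0]
ft_force: [0.2, -0.2, -0.3]
grip_width: 0.0717
```

```bash
python3 - <<'E'
from h import *
s=monitor.state();print(s["t"],s["position"],s["grip_width"],s["ft_force"])
for c in("side","wrist","top"):
    im=eyes.camera(c); cv2.imwrite(f"pics/{c}11.png",im[:,:,::-1])
    for q in ["beacon_red_mid","beacon_amber_mid","beacon_green_mid","blue_pad_top"]:
        print(c,q,[(np.round(d["at"],4).tolist(),round(d["score"],2)) for d in eyes.mark_of(c,q)][:1])
E
```

```text
15.7333 [ 0.65523103 -0.12645868  0.20979358] 0.07171863481438323 [ 0.16041896 -0.17923797 -0.32960773]
side beacon_red_mid [([0.6545, -0.1253, 0.0682], 0.71)]
side beacon_amber_mid [([0.5065, 0.0819, 0.0723], 0.78)]
side beacon_green_mid [([0.4814, 0.1971, 0.0736], 0.67)]
side blue_pad_top [([0.654, -0.1251, 0.0027], 0.83)]
wrist beacon_red_mid [([0.6546, -0.1276, 0.0709], 0.58)]
wrist beacon_amber_mid []
wrist beacon_green_mid []
wrist blue_pad_top [([0.6567, -0.1229, 0.0042], 0.63)]
top beacon_red_mid [([0.6561, -0.1256, 0.0676], 0.55)]
top beacon_amber_mid [([0.5012, 0.0776, 0.0726], 0.91)]
top beacon_green_mid [([0.4798, 0.2032, 0.0752], 0.62)]
top blue_pad_top [([0.6555, -0.1224, 0.0019], 0.88)]
```

View pics/side11.png

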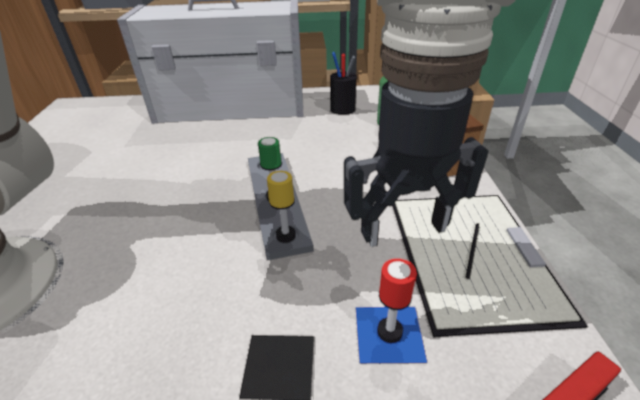

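View pics/wrist11.png

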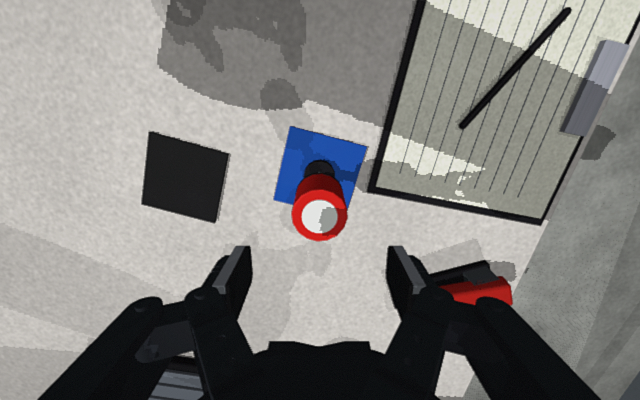

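The side view shows red standing upright on the blue pad, with its foot at (391,329) and the gripper well clear above it. Amber and green are in their wells at (281,188) and (269,152). All three cameras agree within a few millimetres, so I'm handing in.

```bash
python3 - <<'E'
from plant import sign_off
print(sign_off())
E
```

```text
the job is handed in; nothing more can be done
None
```

The red beacon is standing upright on the blue pad, let go, and I handed the job in at about 16 s of the 54 s allowed. I gripped it by the drum (opening 40.9 mm), lifted it straight out of the dock and carried it over the other two beacons. I lowered it until about 5 N of contact showed, opened the fingers slowly and backed off 100 mm straight up.

**Placement:** about two seconds after I let go, the side, wrist and top cameras put the red mid-point at about (0.655, -0.126, 0.069). The pad centre came out at about (0.655, -0.124, 0.003). That is roughly 1–5 mm off centre depending on the camera, at the right height.

**Stability:** red looked the same in the side pictures just after release, a second later, and after the fingers were clear. The wrist force was back near zero.

**Amber and green:** both still stand in their wells, with no shift seen beyond the network's few-millimetre scatter.

**Disagreement:** before the grasp, the wrist camera put red about 2–3 mm from where the other two cameras did. I split the difference, and the picture with the fingers around the drum showed it centred.

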